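# Shut the centrifuge and take off its lockout padlock

### The arm

A 6-joint arm with a two-finger parallel gripper is mounted at the origin on a cart in front of the work surface, level with it; the furniture and walls round the work are solid. World frame = base frame: x ahead of the robot, y to its left, z up, the work surface at z = 0. Lengths are in mm, angles in rad, forces in N, time in s.
With the tool pointing down it reaches from about 350 to 975 mm from the base axis. Payload 7.1 kg.
Tool frame: the origin (TCP) lies at the centre of the arm's flange, where the gripper is bolted on; the fingertips stand 182 mm ahead of it and the grasp point (between the pads) lies 163 mm ahead of it; x points along the fingers, y is the direction in which the jaws open and shut, and the axes are right-handed (so a half turn about x gives the same grasp; the last joint's range is limited). The gripper opens to 88 mm and grips with 3 to 60 N. Pads are 20 mm wide; open, the fingers measure 115 mm over their backs; the gripper's body (75 mm by 178 mm) begins 61 mm behind the grasp point.
Start: joints at [-1.299, 0.423, 1.63, -0, 1.089, -0.019], TCP at [179.218, -598.738, 404.675] pointing down, gripper open.
Joint ranges: [-3, 3], [-0.9, 2.11], [0.09, 2.58], [-1.31, 4.45], [0.11, 2.69], [-2.54, 2.54]. Speed limits (rad/s): [2.39, 2.39, 3.01, 3.14, 3.14, 3.14].

### API

Orientations are given as a rotation vector (axis times angle).
In Python, from workcell import readout, viewer, workorder, models gives the robot as it stands. The module is installed in compiled form; this text tells all that it offers.
- The arm moves only by the tool apply_moves, never from a script. Its argument "commands" is a list that holds one entry, the list of rows, each a list of 4 numbers: the shift along the world's x, y, z in m, then the turn about the world's z in rad. A call has 1 to 8 rows; each row is the pose to reach, as a shift and turn from the pose commanded when the call began; what a row does not reach only later rows make up. A row lasts 1/8 s, in which the tool goes at most 62.5 mm and 10.7 degrees, less where a joint would pass 70% of its speed; a pose out of reach is approached as far as the arm can. A call with a gripper value outside its range is refused whole. "gripper" is the finger opening in m, from 0 to 0.0878, set as the call begins (left out, the last holds). The fingers move at their own pace and stop on an object; the grip force is fixed at half the most. Time passes only in rows, so rows that repeat a pose let the fingers close. It gives the time, the measured TCP pose, the force and the opening at its end, in the units of the state.
- readout.get_obs(): the state, without advancing time (a new reading comes with each control period).
- viewer.get_image(name): name is "side" or "top"; returns a dict with "color" (420x560x3 uint8, red, green, blue), "vertical_fov" (degrees; the focal length in pixels is half the picture's height over the tangent of half this angle, whatever the lens; pixels are square), "cx", "cy" (the principal point, pixels), "rvec" (rotation vector, rad) and "tvec" (3), from world to camera coordinates, as OpenCV has them. Camera axes: x right, y down, z forward; pixel columns grow to the right and rows downward; lengths in mm; the calibration is good to about 2 mm. A picture is of the moment at which its call begins. There is no depth.
- workorder.close_job(): hands the job in, once; it reports no verdict.
Trained networks look in the newest picture that a camera, given by its name, has taken for a name from the list of things; names that differ only in an ending like _2 or _b are one class to them, and where a whole thing is asked for, a point or a joint stands for the part that bears it (a point fixed in the world has none). Each returns a list of dicts, best first, with "conf" (0 to 1); they miss things now and then, are a little off and sometimes report something else, mostly with a low value. They report only what shows in the picture. A call takes as long as a camera call. They do not tell look-alikes from the thing itself.
- models.search_frame(camera, label): "position" ([x, y, z] in mm, in world coordinates, good to about 4 mm: the middle of the surface that is visible of it).
- models.place_of(camera, label): "position" ([x, y, z] in mm, in world coordinates, good to about 4 mm: a listed point, or the origin of a listed thing).
The state is a dict: "t": time; "qpos": joint angles; "qvel": joint speeds; "joint_torque": joint torques, N m; "ee_pos": TCP position; "orientation": TCP orientation; "ft_force": force on the tool from outside, world axes, zero at the start; "moment": the same for the moment, N m; "width": finger opening in mm.
Only numpy, scipy, OpenCV 4.12 (cv2) and the standard library are available. Lean on these libraries where they do the work, as an engineer would, in place of code of your own. Each camera call takes 0.05 s, during which the arm holds its last target.

### The job

The bench centrifuge goes back into service. First lower its open lid gently, without letting it slam, until it is fully shut; only then turn the dial of the padlock on the switch hasp until its white line stands at the index mark beside the shackle and the lock clicks free, pull the padlock back so that its shackle is drawn fully open, ease the open shackle out of the staple and lift the lock away. Finish while still holding the open padlock up in the gripper, dial upwards, at least 15 cm above the worktop and clear of everything, with the lid still shut; do not disturb the beaker, the blue tip box and the clear dish that stand beside the machine.

Things in the scene. Friction and masses are not known exactly. Their poses are not given: they have to be found in the camera images.
- centrifuge: White bench centrifuge, fixed, 295 mm deep x 236 wide. Origin on the worktop; its +x to its back, +y to its left, z up. Rotor chamber 72 high under the lid (x -20 to 140); in front (x -155 to -20) a flat deck 30 high. The padlock lies on the right of the deck (x -100, y -66); left of it a steel hasp: leaf 2 thick (y -36 to 25), then a bridge 21 high over the switch (y 24 to 86, x -130 to -96).
- lid (a joint): Lid hinge, rad: 0 = fully shut on its stop, grows as the lid opens up and back, at most 1.4. Stiff hinge: the lid stays where it is left; about 1 to 5 N at the handle moves it. Clear pane in a grey frame 204 mm wide, 9 thick, front edge 154 from the hinge axis.
- lid_handle (a point): Middle of the black bar handle in front of the lid: round bar 12 mm thick, 68 long, parallel to the hinge, 184 from the hinge axis, 30 beyond the lid's front edge (24 free between). With the lid shut it is 80 above the worktop, over the deck.
- lid_hinge (a point): Middle of the lid's hinge axis, along the centrifuge's y at its back (x 134 mm), 80 above the worktop. The lid hangs on its robot side; this frame turns with the lid.
- padlock: Round steel combination padlock lying loose on its back on the deck, held only by its shackle. Case 50 mm across, 24 high; origin at the centre of its underside, z up, own +x along the shackle (= +y of the centrifuge). Mass about 0.25 kg. The shackle slides along x but does not swivel.
- shackle_bow (a point): Middle of the bow of the padlock's U-shackle: 7 mm rod, 13 above the lock's underside; closed, this point is 45 mm ahead of the lock's origin. Legs 13 either side of the middle. The leg on the robot's side (lock's +y) goes through the staple and is the short one, the toe: closed, its end is 7 inside the case. The other leg stays in the case.
- shackle (a joint): Shackle travel out of the case, m: 0 = closed and locked (it hardly gives), 0.024 = fully open. At the dial's open position a spring pops it to about 0.007; then it must be pulled (2 to 3 N) and stays where it is left. From 0.007 the toe leaves the case; fully open the gap between toe end and case is about 13 mm.
- dial (a joint): Dial angle, rad, counter-clockwise from above positive, relative to the case: 0 = white line at the black index mark beside the shackle, where the lock opens (pops within about 0.15 of 0; then the dial is held). Starts 0.8 to 2.1 from 0: turn clockwise. Clicks into stops at 0.785, 1.31, 1.83, 2.36; about 0.1 N m over each. Range -3 to 3.
- dial_grip (a point): On the dial's axis at gripping height, 35.5 mm above the lock's underside. Round black knob 26 across, from 30 to 42.5 above the underside, on a flange 41 across whose top is at 27.5 (case top at 24). The white line marks one radius of knob and flange.
- staple_eye (a point): Middle of the staple's eye, 13 mm above the deck: an upright arch of 5 mm steel wire round the toe leg, posts 8 either side, top 24.5 above the deck. At rest it is 35 ahead of and 13 beside (+y) the lock's origin. Pull the unlocked lock straight back (its -x): after about 3 mm the bow catches here, then the case draws 24 off the shackle and stops.
- unhook_point (a point): Point in the padlock's frame, 31 mm ahead of and 13 beside (+y) its origin, 13 up: middle of the gap between toe end and case when the shackle is fully open. From the fully pulled position move the lock straight forward (its +x) about 31 until this point lies at the staple's eye (within 3 mm), then lift straight up: the wire passes through the gap.
- beaker: Small clear beaker with a pipette in it, 45 x 48 x 103 mm high, on the worktop to the right of the centrifuge. Leave alone. Origin under its middle.
- tube_box: Dark blue tip box, 126 x 88 x 48 mm high, on the worktop to the left of the centrifuge. Leave alone. Origin under its middle.
- dish: Clear empty petri dish, 63 mm across, 16 high, on the worktop to the left of the centrifuge's deck. Leave alone. Origin under its middle.
Not all that is in view belongs to the job. Leave any green look-alike of the padlock alone.

How it is judged (in metres and radians):
On the way, in this order (a step that is already met when the one before it is completed fails the run):
1. the lid is fully shut while the padlock is still locked on (value of joint lid below 0.03 rad and value of joint shackle below 0.005 m), for 0.2 s.
2. the shackle is drawn fully open with the dial at its index mark (value of joint shackle above 0.018 m and value of joint dial between -0.25 and 0.25 rad), for 0.2 s.
At the end, for the whole second after the job is handed in: Holding: the padlock is gripped by the fingers (over 1 N), its underside at least 145 mm above the worktop, dial up within 0.5 rad, still (under 0.05 m/s), touching nothing of the centrifuge, its shackle at least 18 of 24 mm open, and the lid shut within 0.04 rad (value of joint lid below 0.04 rad and value of joint shackle above 0.018 m and height (world z) of padlock above 0.145 m and angle between padlock's own z axis and vertical below 0.5 rad and linear speed of padlock below 0.05 m/s and contact force between the fingers and padlock above 1 N and contact force between padlock and centrifuge below 0.05 N); the arm keeps its last pose, push and grip.
It fails at once if the lid slams: it moves faster than 1.2 rad/s within the last 0.12 rad (value of joint lid below 0.12 rad and velocity of joint lid below -1.2 rad/s).
It fails at once if a thing beside the machine is shoved more than 30 mm or knocked over (distance of any of beaker, tube_box, dish from where it was at the start of the episode above 0.03 m or angle between beaker's own z axis and vertical above 0.4 rad).
It also fails if it takes over 72 s, if anything falls off the work surface, if the arm or the gripper's body presses on something with over 40 N, if the wrist force passes 120 N, or if a joint passes its speed limit or range.

## Working session

There is one attempt and no reset: what is moved stays moved. The work goes in short steps, Python scripts to look and compute and a tool call to move; the robot and the scene stay as the last step left them, time stands still between calls to the robot, and variables do not carry over. Pictures are saved under pics/ and viewed, and the job is handed in when it is done.

Besides the shell and the picture viewer there is one more tool, called after ">>>" as name(argument=value, ...) on one line, values as JSON. apply_moves: Moves the arm, as the interface text tells. Its arguments: {"type":"object","properties":{"commands":{"type":"array","items":{"type":"array","items":{"type":"array","items":{"type":"number"}}}},"gripper":{"type":"number"}},"required":["commands"]}

```bash
mkdir -p pics; cat > h.py <<'E'
import numpy as np, cv2
from workcell import readout, viewer, workorder, models
def snap(cam,fn,crop=None,scale=1):
    im=viewer.get_image(cam); c=im["color"][:,:,::-1].copy()
    if crop: x0,y0,x1,y1=crop; c=c[y0:y1,x0:x1]
    if scale!=1: c=cv2.resize(c,None,fx=scale,fy=scale,interpolation=cv2.INTER_CUBIC)
    cv2.imwrite('pics/'+fn,c); return im
def K(im):
    f=im["color"].shape[0]/2/np.tan(np.radians(im["vertical_fov"])/2)
    return np.array([[f,0,im["cx"]],[0,f,im["cy"]],[0,0,1.]])
def proj(im,P):
    return cv2.projectPoints(np.array(P,float).reshape(-1,1,3),np.array(im["rvec"],float),np.array(im["tvec"],float),K(im),None)[0].reshape(-1,2)
def atz(im,uv,z):
    R=cv2.Rodrigues(np.array(im["rvec"],float))[0];t=np.array(im["tvec"],float).ravel()
    C=-R.T@t; d=R.T@np.linalg.inv(K(im))@np.array([uv[0],uv[1],1.])
    return C+d*(z-C[2])/d[2]
E
python3 - <<'E'
from h import *
print(readout.get_obs())
for c in("top","side"):
    im=snap(c,c+"0.png"); print(c,{k:v for k,v in im.items() if k!="color"})
    for l in ["centrifuge","lid_handle","lid_hinge","padlock","shackle_bow","dial_grip","staple_eye","beaker","tube_box","dish"]:
        print(c,l,[(np.round(d["position"],0).tolist(),round(d["conf"],2)) for d in models.place_of(c,l)][:3])
E
```

```text
{'t': 0.0, 'qpos': array([-1.29898097e+00,  4.23837499e-01,  1.63070021e+00, -2.91853350e-05,
        1.08854979e+00, -1.89861393e-02]), 'qvel': array([-6.28382715e-04, -2.88766799e-04,  8.42751120e-05, -1.83103916e-03,
       -2.96945646e-04, -8.63894932e-04]), 'joint_torque': array([ 2.98987070e-04, -5.44627047e+01, -2.73669219e+01,  6.45100814e-02,
        2.27206503e-02, -1.17235732e-04]), 'ee_pos': array([ 179.15523691, -598.48226049,  403.89955091]), 'orientation': array([ 2.0656524 ,  0.30407378, -2.06609944]), 'ft_force': array([-0.56035203,  0.02207726,  0.12860389]), 'moment': array([0.02302517, 0.00979689, 0.03184429]), 'width': 87.69185477566987}
top {'vertical_fov': 48.04598930424595, 'cx': 288.59179788132553, 'cy': 210.69342396310148, 'rvec': array([ 2.22076533, -2.17990648,  0.05239469]), 'tvec': array([ -76.09129296,  542.19964716, 1172.53723324])}
top centrifuge [([567.0, -147.0, -2.0], 0.76), ([450.0, -175.0, 42.0], 0.47)]
top lid_handle [([612.0, -156.0, 244.0], 0.66)]
top lid_hinge [([694.0, -158.0, 80.0], 0.79), ([599.0, -335.0, -1.0], 0.7)]
top padlock [([449.0,
[... 589 characters left out ...]
2.63325744, -0.97904903]), 'tvec': array([ 470.50001998, -151.1785148 , 1145.1711409 ])}
side centrifuge [([562.0, -151.0, -1.0], 0.88)]
side lid_handle [([612.0, -155.0, 244.0], 0.96)]
side lid_hinge [([700.0, -156.0, 80.0], 0.58)]
side padlock [([450.0, -342.0, 4.0], 0.91), ([458.0, -210.0, 31.0], 0.83)]
side shackle_bow [([460.0, -167.0, 44.0], 0.48), ([407.0, -361.0, 14.0], 0.43), ([365.0, 88.0, 14.0], 0.41)]
side dial_grip [([383.0, 50.0, 34.0], 0.84), ([447.0, -346.0, 39.0], 0.7), ([463.0, -209.0, 68.0], 0.65)]
side staple_eye [([452.0, -177.0, 42.0], 0.87), ([462.0, -208.0, 27.0], 0.65)]
side beaker []
side tube_box [([648.0, 48.0, -2.0], 0.56)]
side dish [([499.0, 29.0, -2.0], 0.64)]
```

View pics/top0.png

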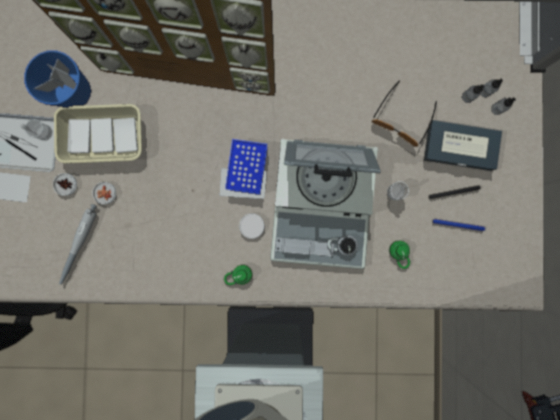

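View pics/side0.png

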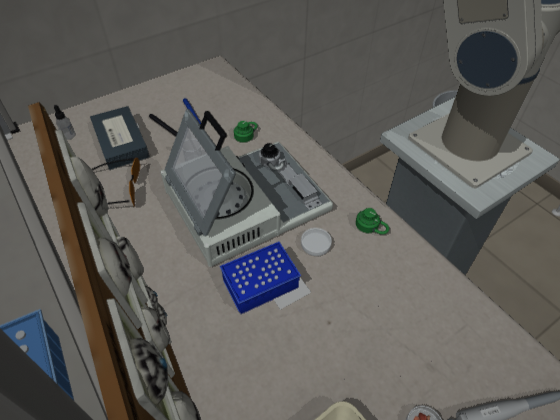

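```bash
python3 - <<'E'
from h import *
snap("top","t1.png",(250,120,430,280),4.4)
snap("side","s1.png",(160,90,340,260),4.4)
E
```

```text
(no output)
```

View pics/t1.png

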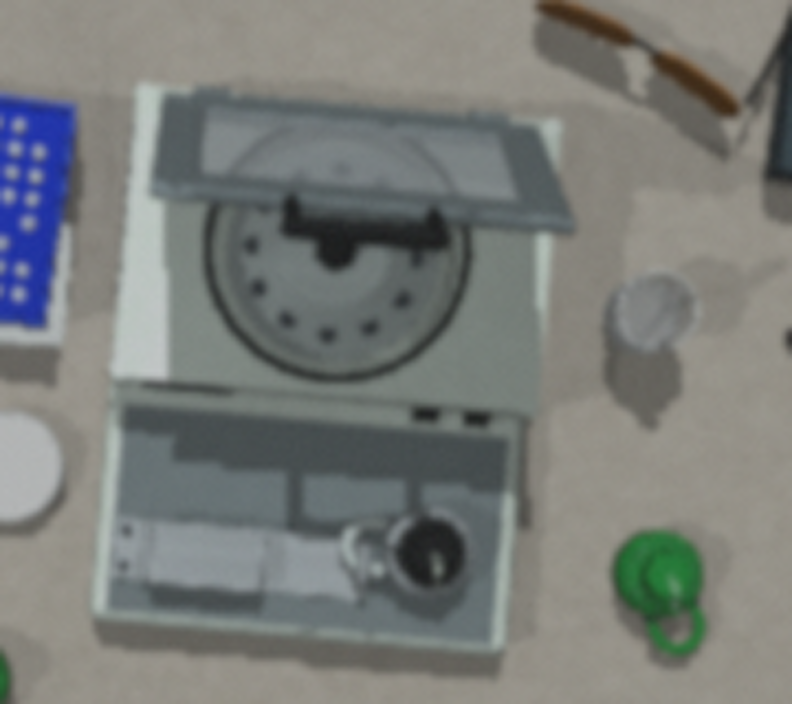

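View pics/s1.png

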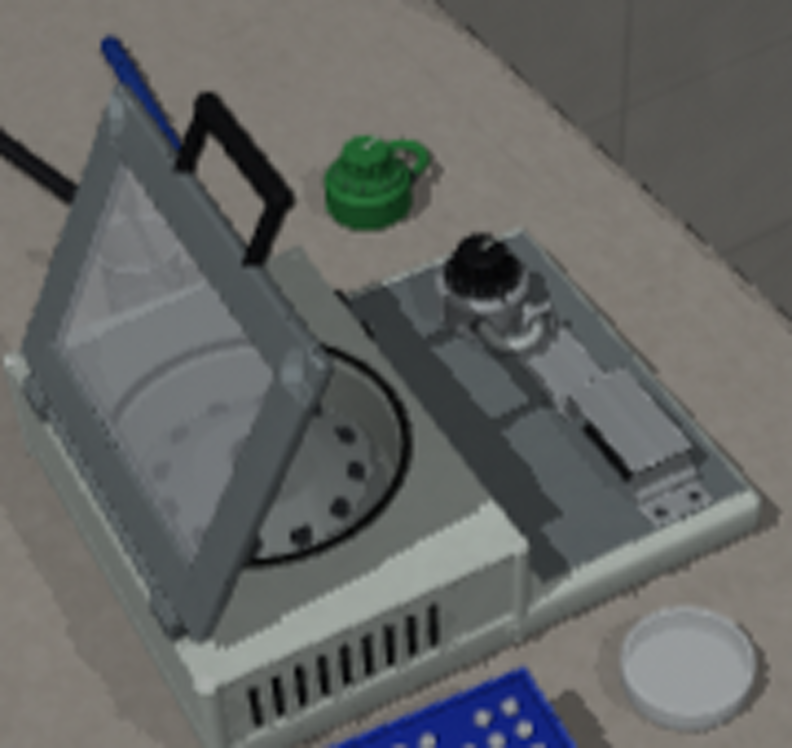

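```bash
cat > fit.py <<'E'
from h import *
from scipy.optimize import least_squares
im=viewer.get_image("top"); ims=viewer.get_image("side")
T=lambda u,v:(250+u/4.4-.4,120+v/4.4-.4); S=lambda u,v:(160+u/4.4-.4,90+v/4.4-.4)
for n,p,z in [("fl",(95,612),30),("fr",(503,646),30),("cl",(113,378),72),("cr",(533,413),72),("bl",(138,85),72),("br",(560,120),72),("knob",(431,548),72),("lineend",(440,580),72)]:
    print(n,np.round(atz(im,T(*p),z),1))
for n,p,z in [("fl",(757,495),30),("fr",(518,235),30),("bl",(208,690),72),("cl",(522,545),72),("knobtop",(487,256),72)]:
    print("side",n,np.round(atz(ims,S(*p),z),1))
E
python3 fit.py
```

```text
fl [423.5 -25.3  30. ]
fr [ 408.7 -254.2   30. ]
cl [552.7 -33.8  72. ]
cr [ 537.9 -262.1   72. ]
bl [713.2 -44.3  72. ]
br [ 698.3 -275.2   72. ]
knob [ 463.8 -207.7   72. ]
lineend [ 446.6 -212.8   72. ]
side fl [423.4 -22.9  30. ]
side fr [ 412.3 -244.3   30. ]
side bl [709.7 -41.9  72. ]
side cl [555.5 -32.6  72. ]
side knobtop [ 461.4 -200.8   72. ]
```

```bash
python3 - <<'E'
from h import *
o=readout.get_obs(); R=cv2.Rodrigues(o["orientation"])[0]; print(R.round(3)); y=R[:,1]; print(np.arctan2(y[1],y[0]))
for th in [1.07]:
  im=viewer.get_image("side")
E
```

```text
[[ 0.     0.287 -0.958]
 [-0.    -0.958 -0.287]
 [-1.     0.    -0.   ]]
-1.280007140534407
```

>>> apply_moves(commands=[[[0.03, 0.03, 0.05, 0.15], [0.07, 0.07, 0.09, 0.3], [0.11, 0.11, 0.095, 0.45], [0.15, 0.15, 0.095, 0.6], [0.19, 0.19, 0.095, 0.75], [0.23, 0.23, 0.095, 0.9], [0.27, 0.27, 0.095, 1.05], [0.31, 0.31, 0.095, 1.215]]], gripper=0.04)

```text
t: 2.35
ee_pos: [490.3, -287.2, 499.9]
orientation: [1.253, 1.18, -1.253]
ft_force: [0.5, 0.0, 0.5]
width: 39.9
```

>>> apply_moves(commands=[[[0.04, 0.04, 0, 0], [0.08, 0.08, 0, 0], [0.11, 0.12, 0, 0], [0.123, 0.134, 0, 0], [0.123, 0.134, 0, 0]]])

```text
t: 2.98
ee_pos: [612.5, -154.2, 499.4]
orientation: [1.255, 1.179, -1.256]
ft_force: [0.0, -0.3, -0.2]
width: 40.2
```

```bash
python3 - <<'E'
from h import *
o=readout.get_obs(); print(o["t"],o["ee_pos"],o["qpos"],o["ft_force"],o["width"])
for c in("top","side"):
    print(c,[(np.round(d["position"],0).tolist(),round(d["conf"],2)) for d in models.place_of(c,"lid_handle")][:3])
snap("side","s2.png",(130,20,340,230),3.5)
E
```

```text
2.975 [ 612.5444587  -154.23667791  499.3996305 ] [-2.65434023e-01  3.44712264e-01  1.52153455e+00 -3.88771662e-04
  1.27579344e+00 -2.02090951e-01] [ 0.00600719 -0.34331208 -0.24065698] 40.19313541731044
top [([611.0, -155.0, 244.0], 0.97)]
side [([613.0, -154.0, 242.0], 0.63)]
```

View pics/s2.png

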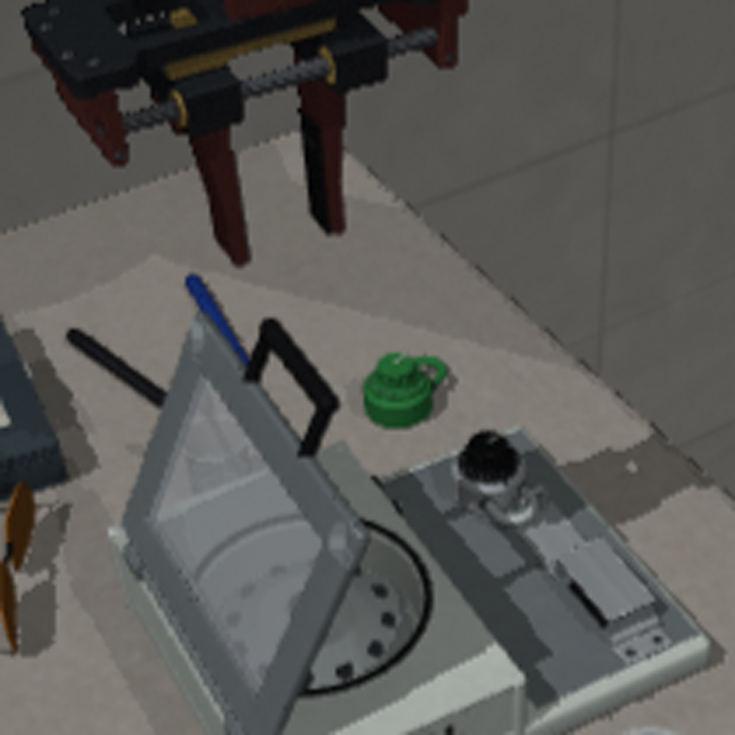

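>>> apply_moves(commands=[[[0, 0, -0.04, 0], [0, 0, -0.075, 0], [0, 0, -0.087, 0], [0, 0, -0.087, 0]]])

```text
t: 3.62
ee_pos: [611.9, -155.6, 412.6]
orientation: [1.257, 1.178, -1.258]
ft_force: [-0.2, -0.3, 0.5]
width: 40.2
```

>>> apply_moves(commands=[[[0, 0, 0, 0], [0, 0, 0, 0], [0, 0, 0, 0], [0, 0, 0, 0]]], gripper=0.004)

```text
t: 4.12
ee_pos: [612.2, -154.7, 413.4]
orientation: [1.257, 1.177, -1.257]
ft_force: [-2.0, 0.0, 5.1]
width: 11.1
```

```bash
python3 - <<'E'
from h import *
o=readout.get_obs(); print(o["t"],o["ee_pos"],o["ft_force"],o["width"])
# arc plan
H=np.array([701.,-158,80]);psi=-.065
g0=np.array([612.,-154.5,243.5])
th0=np.arctan2(163.5,89)
for th in np.arange(th0,-0.03,-0.07):
    s=-184*(np.cos(th)-np.cos(th0)); print(round(th,2),np.round([s*np.cos(psi),s*np.sin(psi),184*(np.sin(th)-np.sin(th0))],1))
snap("side","s3.png",(130,20,340,230),3.5)
E
```

```text
4.125 [ 612.16904415 -154.71364086  413.42130441] [-1.95555760e+00  4.67019160e-03  5.07307996e+00] 11.071167772522106
1.07 [-0.  0.  0.]
1.0 [-11.1   0.7  -6.5]
0.93 [-21.6   1.4 -13.9]
0.86 [-31.7   2.1 -21.9]
0.79 [-41.1   2.7 -30.6]
0.72 [-50.    3.3 -40. ]
0.65 [-58.1   3.8 -49.9]
0.58 [-65.6   4.3 -60.4]
0.51 [-72.3   4.7 -71.4]
0.44 [-78.2   5.1 -82.9]
0.37 [-83.2   5.4 -94.7]
0.3 [ -87.5    5.7 -106.8]
0.23 [ -90.9    5.9 -119.2]
0.16 [ -93.4    6.1 -131.9]
0.09 [ -95.     6.2 -144.6]
0.02 [ -95.8    6.2 -157.5]
```

View pics/s3.png

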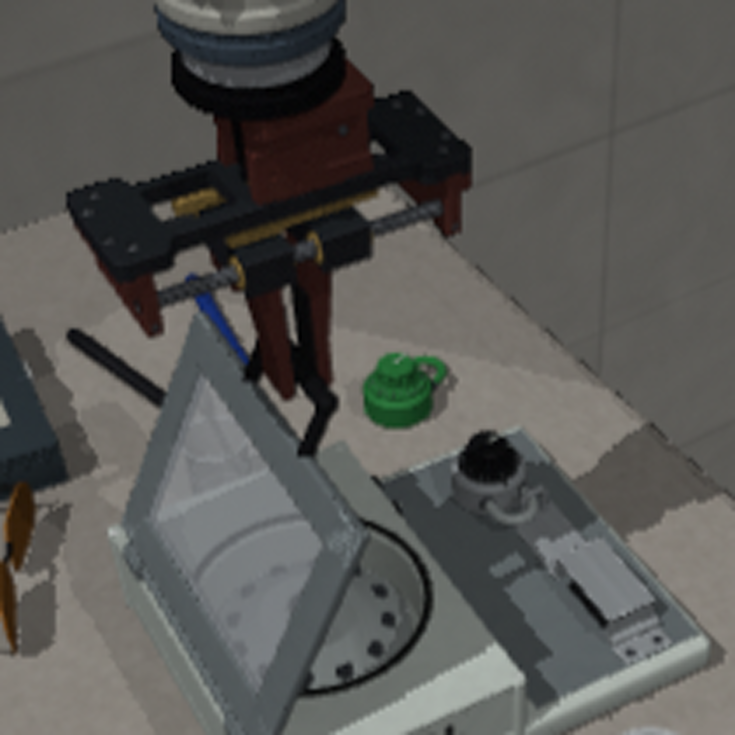

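>>> apply_moves(commands=[[[-0.011, 0.001, -0.0065, 0], [-0.0215, 0.0015, -0.014, 0], [-0.0315, 0.002, -0.022, 0], [-0.041, 0.0025, -0.0305, 0], [-0.05, 0.003, -0.04, 0], [-0.058, 0.004, -0.05, 0], [-0.0655, 0.0045, -0.0605, 0], [-0.0655, 0.0045, -0.0605, 0]]])

```text
t: 5.18
ee_pos: [546.1, -150.1, 350.7]
orientation: [1.256, 1.18, -1.258]
ft_force: [0.3, 2.1, -3.9]
width: 11.2
```

```bash
python3 - <<'E'
from h import *
o=readout.get_obs(); print(o["t"],o["ee_pos"],o["ft_force"],o["width"])
snap("side","s4.png",(130,20,340,230),3.5)
for c in("top","side"):
    print(c,[(np.round(d["position"],0).tolist(),round(d["conf"],2)) for d in models.place_of(c,"lid_handle")][:3])
E
```

```text
5.175 [ 546.05555587 -150.10622726  350.73337712] [ 0.34235482  2.05159598 -3.94951992] 11.213620136924803
top [([611.0, -155.0, 244.0], 0.97)]
side [([544.0, -151.0, 185.0], 0.59)]
```

View pics/s4.png

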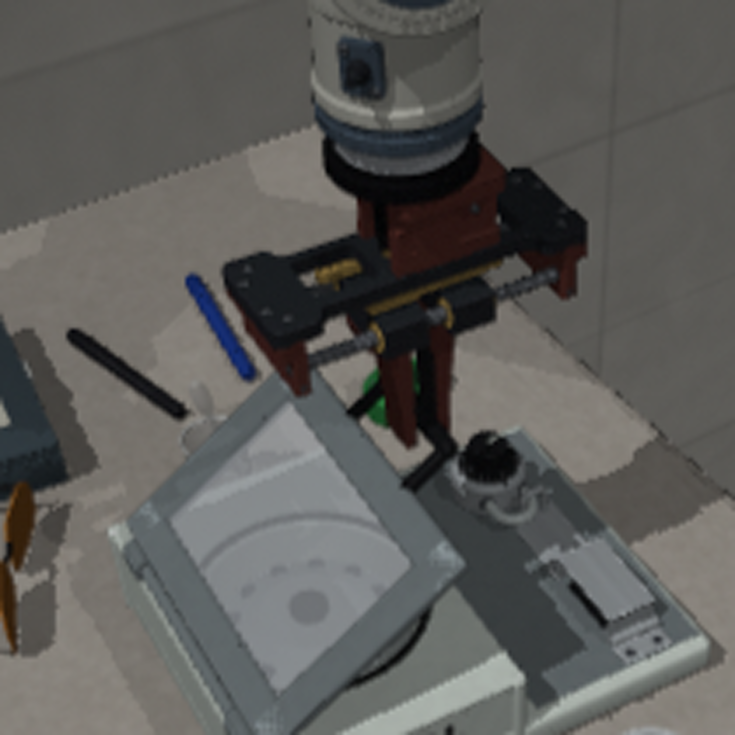

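>>> apply_moves(commands=[[[-0.0065, 0.0005, -0.011, 0], [-0.0125, 0.001, -0.0225, 0], [-0.0175, 0.001, -0.034, 0], [-0.022, 0.0015, -0.046, 0], [-0.0255, 0.0015, -0.059, 0], [-0.0275, 0.002, -0.0705, 0], [-0.0285, 0.002, -0.078, 0], [-0.029, 0.002, -0.083, 0]]])

```text
t: 6.32
ee_pos: [516.7, -148.1, 268.1]
orientation: [1.256, 1.181, -1.259]
ft_force: [-6.0, 2.9, 3.3]
width: 11.2
```

>>> apply_moves(commands=[[[0, 0, -0.004, 0], [0, 0, -0.008, 0], [-0.0005, 0, -0.012, 0], [-0.0005, 0, -0.016, 0], [-0.0005, 0, -0.018, 0], [-0.0005, 0, -0.018, 0]]])

```text
t: 7.08
ee_pos: [515.7, -148.0, 249.8]
orientation: [1.255, 1.182, -1.26]
ft_force: [-5.7, 2.0, -1.9]
width: 11.1
```

```bash
python3 - <<'E'
from h import *
o=readout.get_obs(); print(o["t"],o["ee_pos"],o["ft_force"],o["width"])
snap("side","s5.png",(130,20,340,230),3.5)
for c in("top","side"):
    print(c,[(np.round(d["position"],0).tolist(),round(d["conf"],2)) for d in models.place_of(c,"lid_handle")][:3])
E
```

```text
7.075 [ 515.71957947 -147.99006799  249.81674863] [-5.74682351  2.02390056 -1.89265808] 11.141769908604077
top [([611.0, -155.0, 244.0], 0.97)]
side [([512.0, -151.0, 84.0], 0.62)]
```

View pics/s5.png

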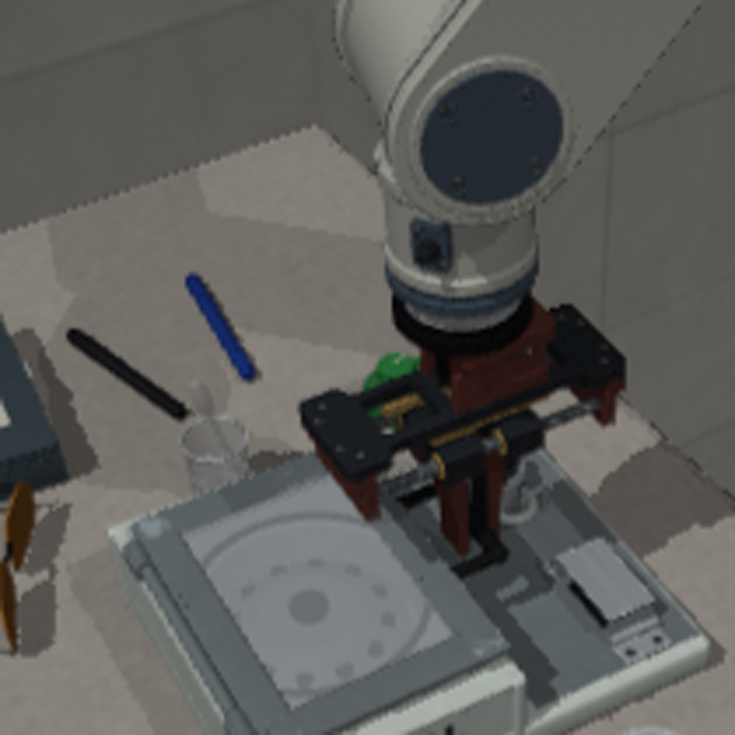

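>>> apply_moves(commands=[[[0, 0, -0.002, 0], [0, 0, -0.004, 0], [0, 0, -0.006, 0], [0, 0, -0.006, 0]]])

```text
t: 7.72
ee_pos: [515.7, -148.0, 244.8]
orientation: [1.255, 1.182, -1.26]
ft_force: [-8.9, 2.5, 9.8]
width: 11.3
```

>>> apply_moves(commands=[[[0, 0, -0.002, 0], [0, 0, -0.004, 0], [0, 0, -0.004, 0]]])

```text
t: 8.1
ee_pos: [515.7, -148.2, 243.3]
orientation: [1.255, 1.182, -1.26]
ft_force: [-19.2, 3.9, 39.3]
width: 11.1
```

>>> apply_moves(commands=[[[0, 0, 0.004, 0], [0, 0, 0.004, 0]]])

```text
t: 8.35
ee_pos: [515.6, -148.2, 244.4]
orientation: [1.255, 1.182, -1.26]
ft_force: [-7.1, 0.2, -0.0]
width: 11.0
```

>>> apply_moves(commands=[[[0, 0, 0, 0], [0, 0, 0, 0], [0, 0, 0.02, 0], [0, 0, 0.06, 0], [0, 0, 0.11, 0], [0, 0, 0.13, 0]]], gripper=0.024)

```text
t: 9.1
ee_pos: [518.3, -148.6, 378.3]
orientation: [1.258, 1.173, -1.253]
ft_force: [0.5, -0.4, -0.5]
width: 23.5
```

```bash
python3 - <<'E'
from h import *
o=readout.get_obs(); print(o["t"],o["ee_pos"],o["ft_force"],o["width"])
snap("side","s6.png",(160,90,340,260),4.4)
for c in("top","side"):
  for l in ["lid_handle","padlock","dial_grip","staple_eye","shackle_bow"]:
    print(c,l,[(np.round(d["position"],0).tolist(),round(d["conf"],2)) for d in models.place_of(c,l)][:3])
E
```

```text
9.1 [ 518.29516505 -148.60819573  378.26264166] [ 0.53842559 -0.35162712 -0.46952488] 23.514307943318343
top lid_handle [([611.0, -155.0, 244.0], 0.97)]
top padlock [([461.0, -209.0, 28.0], 0.93), ([381.0, 50.0, -1.0], 0.93), ([449.0, -348.0, -2.0], 0.82)]
top dial_grip [([460.0, -212.0, 68.0], 0.73), ([452.0, -343.0, 33.0], 0.72), ([379.0, 48.0, 36.0], 0.54)]
top staple_eye [([449.0, -176.0, 45.0], 0.68), ([460.0, -211.0, 67.0], 0.18)]
top shackle_bow [([408.0, -359.0, 16.0], 0.58), ([462.0, -166.0, 48.0], 0.55), ([363.0, 89.0, 13.0], 0.46)]
side lid_handle [([511.0, -150.0, 82.0], 0.68)]
side padlock [([462.0, -209.0, 29.0], 0.83), ([383.0, 49.0, -1.0], 0.83), ([449.0, -343.0, 2.0], 0.69)]
side dial_grip [([381.0, 52.0, 34.0], 0.79), ([465.0, -213.0, 63.0], 0.68), ([446.0, -343.0, 37.0], 0.44)]
side staple_eye [([450.0, -176.0, 45.0], 0.56)]
side shackle_bow [([461.0, -165.0, 42.0], 0.64), ([365.0, 88.0, 14.0], 0.43)]
```

View pics/s6.png

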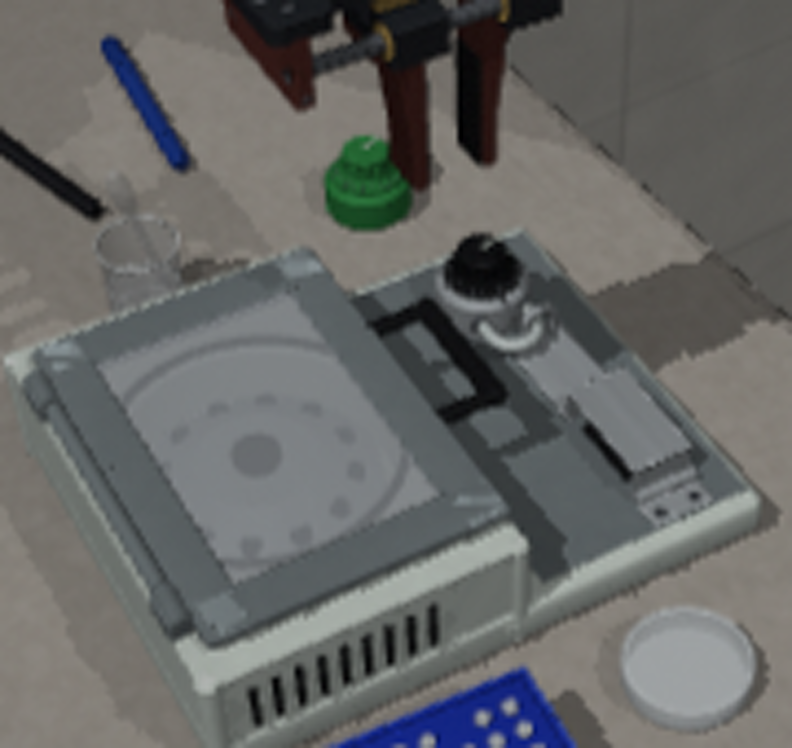

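>>> apply_moves(commands=[[[-0.02, -0.02, 0, 0.13], [-0.0545, -0.061, -0.02, 0.265], [-0.0545, -0.061, -0.06, 0.265], [-0.0545, -0.061, -0.09, 0.265], [-0.0545, -0.061, -0.09, 0.265]]], gripper=0.05)

```text
t: 10.28
ee_pos: [461.8, -209.0, 283.2]
orientation: [1.061, 1.302, -1.063]
ft_force: [-0.5, 0.4, -0.4]
width: 49.9
```

```bash
python3 - <<'E'
from h import *
o=readout.get_obs(); print(o["t"],o["ee_pos"],o["ft_force"],o["width"],o["qpos"].round(2))
im=snap("side","s7.png",(200,80,340,220),5)
im=snap("top","t7.png",(290,190,410,290),6)
E
```

```text
10.275 [ 461.84888242 -209.01007044  283.22337137] [-0.46756696  0.37470226 -0.36582457] 49.872804088299965 [-0.45  0.44  1.97 -0.    0.74 -0.65]
```

View pics/s7.png

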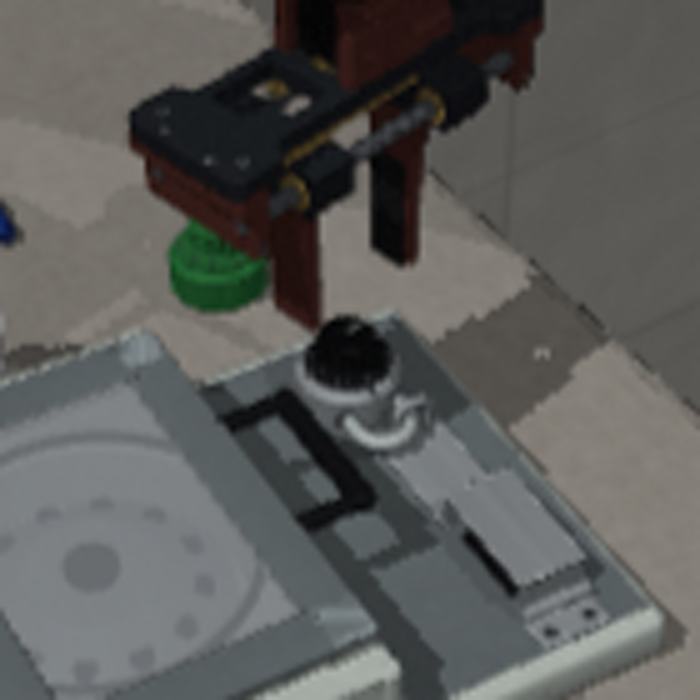

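View pics/t7.png

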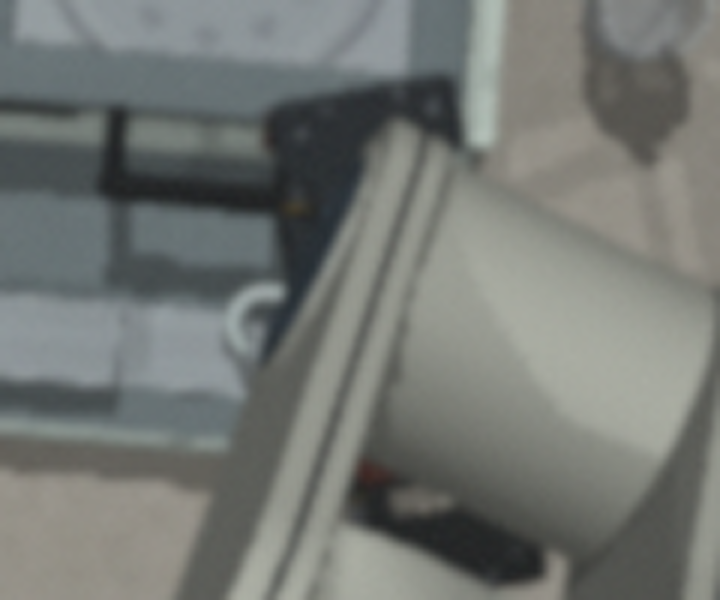

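>>> apply_moves(commands=[[[0, 0, -0.02, 0], [0, 0, -0.035, 0], [0, 0, -0.041, 0], [0, 0, -0.041, 0], [0, 0, -0.041, 0]]])

```text
t: 11.0
ee_pos: [463.0, -209.3, 244.6]
orientation: [1.061, 1.297, -1.06]
ft_force: [-0.5, -0.8, -0.0]
width: 50.3
```

```bash
python3 - <<'E'
from h import *
z=[]
for i in range(4):
    im=snap("side","s8.png",(200,80,340,220),5); o=readout.get_obs(); z.append(o["ee_pos"])
print(np.mean(z,0),np.std(z,0),o["ft_force"],o["t"])
E
```

```text
[ 462.88522381 -209.32079931  244.60959853] [0.04002714 0.01620622 0.05091599] [ 0.39409436 -0.69084029  0.06578403] 11.2
```

View pics/s8.png

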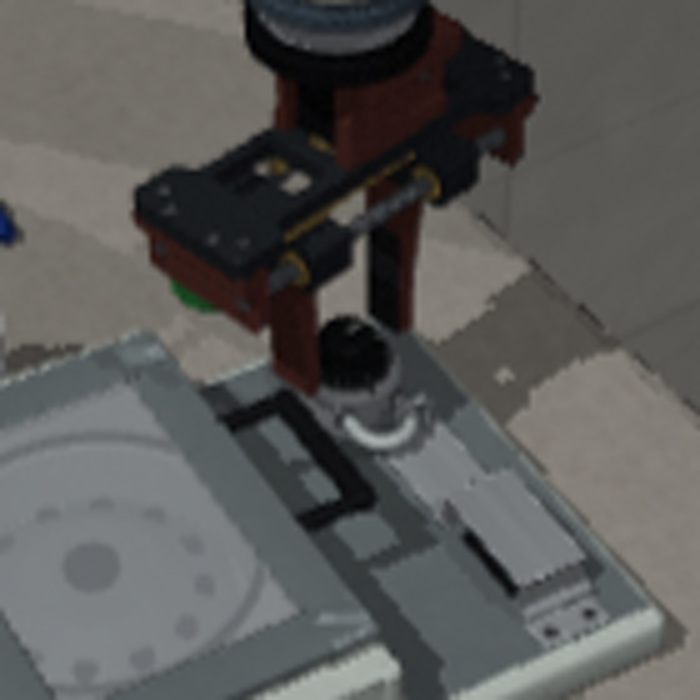

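>>> apply_moves(commands=[[[0, 0, -0.0025, 0], [0, 0, -0.0025, 0]]])

```text
t: 11.45
ee_pos: [462.6, -209.2, 241.5]
orientation: [1.061, 1.297, -1.061]
ft_force: [0.6, -0.0, -0.3]
width: 49.9
```

>>> apply_moves(commands=[[[0, 0, 0, 0], [0, 0, 0, 0], [0, 0, 0, 0], [0, 0, 0, 0]]], gripper=0.015)

```text
t: 11.95
ee_pos: [462.5, -209.3, 241.6]
orientation: [1.06, 1.298, -1.061]
ft_force: [-1.8, -1.5, 0.8]
width: 25.0
```

```bash
python3 - <<'E'
from h import *
im=snap("side","s9.png",(200,80,340,220),5); o=readout.get_obs()
print(o["ee_pos"],o["ft_force"],o["moment"],o["width"],o["t"])
E
```

```text
[ 462.47455765 -209.27684364  241.6500086 ] [-1.57016434 -1.5471813   1.36909913] [-0.21476619  0.40634837  0.05070724] 24.95989611878684 12.0
```

View pics/s9.png

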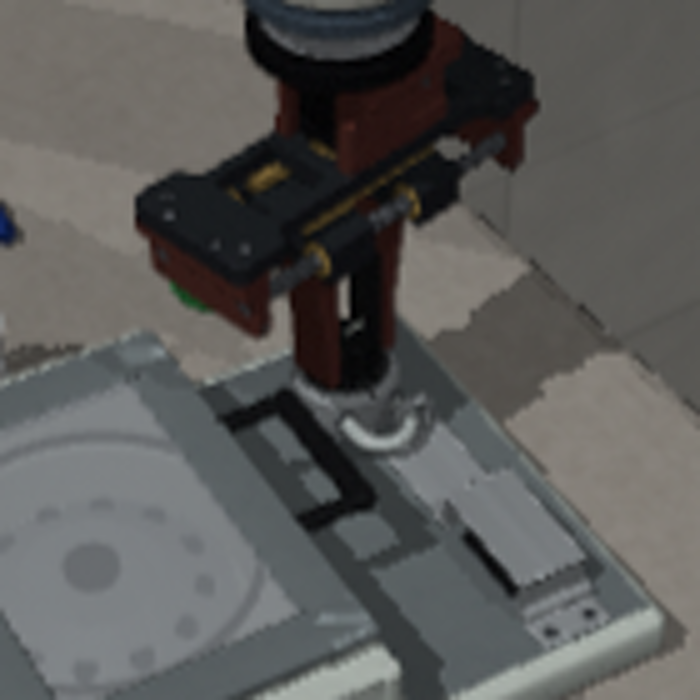

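>>> apply_moves(commands=[[[0, 0, 0, -0.15], [0, 0, 0, -0.3], [0, 0, 0, -0.45], [0, 0, 0, -0.6], [0, 0, 0, -0.75], [0, 0, 0, -0.9], [0, 0, 0, -1.05], [0, 0, 0, -1.2]]])

```text
t: 13.0
ee_pos: [462.2, -208.6, 241.6]
orientation: [1.9, 0.555, -1.903]
ft_force: [-2.7, 5.3, 4.5]
width: 25.3
```

```bash
python3 - <<'E'
from h import *
im=snap("side","s10.png",(200,80,340,220),5); o=readout.get_obs()
print(o["ee_pos"],o["ft_force"],o["moment"],o["width"],o["t"])
E
```

```text
[ 462.19857411 -208.55777938  241.52431396] [-1.50681461  4.27177762  3.99669796] [0.76287508 0.49843411 0.06246126] 25.088476719544882 13.05
```

View pics/s10.png

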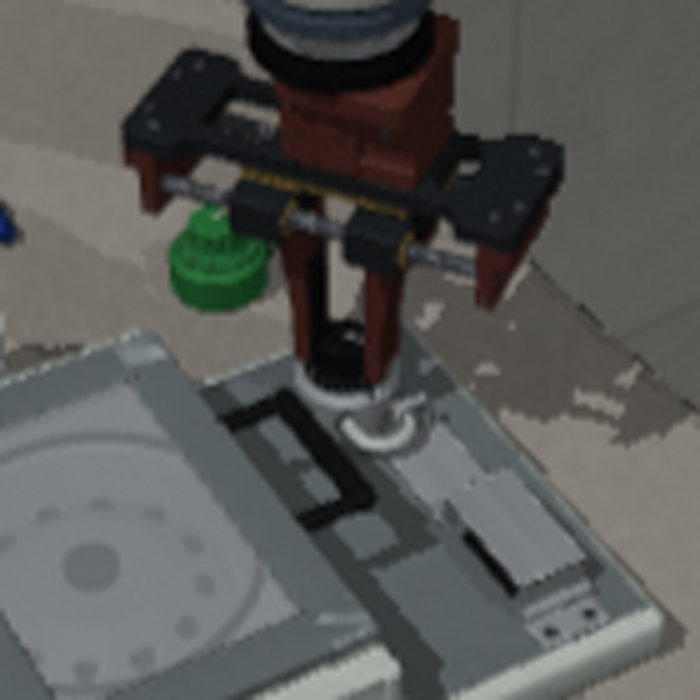

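>>> apply_moves(commands=[[[0, 0, 0, -0.15], [0, 0, 0, -0.3], [0, 0, 0, -0.45], [0, 0, 0, -0.6], [0, 0, 0, -0.63], [0, 0, 0, -0.63]]])

```text
t: 13.8
ee_pos: [462.5, -209.1, 241.6]
orientation: [-2.192, 0.061, 2.193]
ft_force: [-2.4, 2.0, 1.1]
width: 25.0
```

```bash
python3 - <<'E'
from h import *
im=snap("side","s11.png",(240,120,320,190),9); o=readout.get_obs()
print(o["ee_pos"],o["ft_force"],o["moment"],o["width"],o["t"])
for c in ["side","top"]: print([(np.round(d["position"],0).tolist(),round(d["conf"],2)) for d in models.place_of(c,"shackle_bow")])
E
```

```text
[ 462.57128647 -209.13330028  241.62499725] [-2.5520137   2.53423297  1.73598279] [0.32210145 0.48897418 0.01100602] 24.974529374405744 13.85
[([467.0, -214.0, 65.0], 0.69), ([461.0, -158.0, 45.0], 0.62), ([366.0, 87.0, 12.0], 0.49), ([404.0, -359.0, 11.0], 0.4)]
[([365.0, 86.0, 12.0], 0.58), ([460.0, -164.0, 43.0], 0.44)]
```

View pics/s11.png

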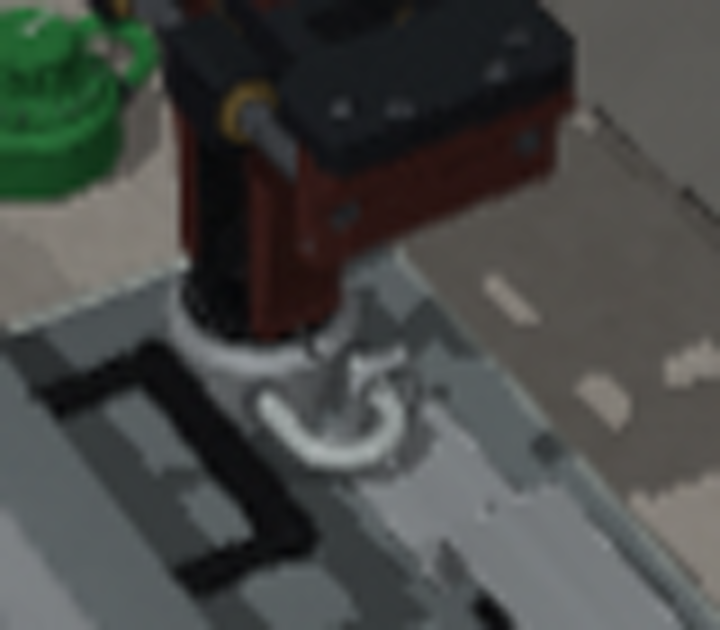

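>>> apply_moves(commands=[[[0, -0.004, 0, 0], [-0.0005, -0.008, 0, 0], [-0.0005, -0.012, 0, 0], [-0.001, -0.016, 0, 0], [-0.0015, -0.02, 0, 0], [-0.0015, -0.024, 0, 0], [-0.0015, -0.024, 0, 0]]])

```text
t: 14.82
ee_pos: [461.1, -233.5, 241.7]
orientation: [-2.191, 0.065, 2.192]
ft_force: [-0.6, 0.4, -1.6]
width: 25.0
```

```bash
python3 - <<'E'
from h import *
im=snap("side","s12.png",(240,120,320,190),9); im=snap("top","t12.png",(300,210,380,270),9);o=readout.get_obs()
print(o["ee_pos"],o["ft_force"],o["moment"],o["width"],o["t"])
for c in ["side","top"]: print([(np.round(d["position"],0).tolist(),round(d["conf"],2)) for d in models.place_of(c,"shackle_bow")])
E
```

```text
[ 461.17211463 -233.39169661  241.66905521] [ 0.13941035  0.67586275 -2.09596499] [0.11563687 0.14147196 0.0192399 ] 24.94820957198741 14.925
[([366.0, 87.0, 11.0], 0.64), ([459.0, -163.0, 42.0], 0.53)]
[([361.0, 88.0, 14.0], 0.54)]
```

View pics/s12.png

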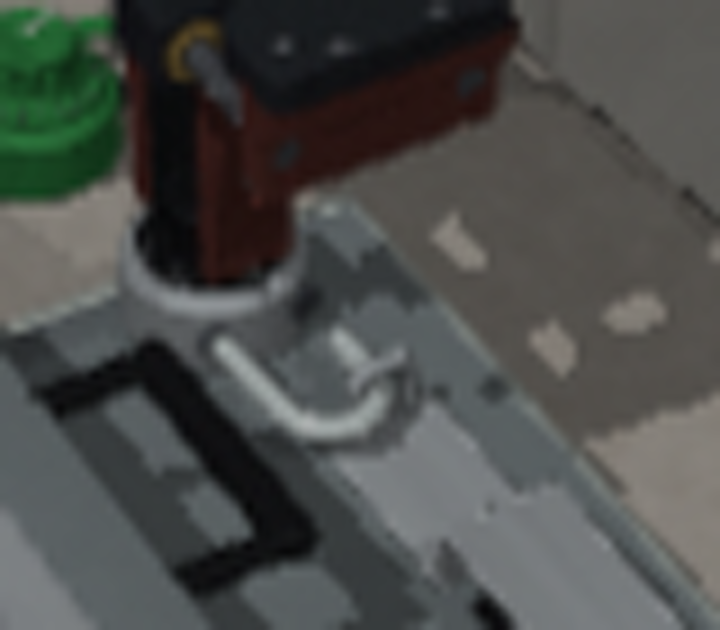

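View pics/t12.png

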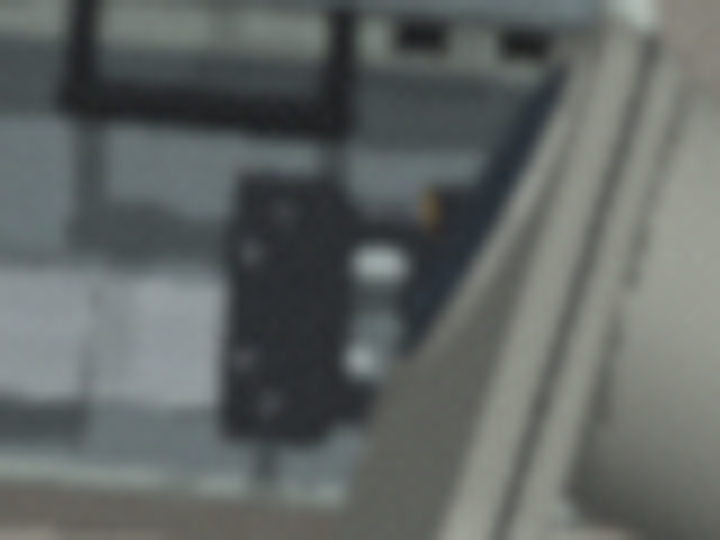

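>>> apply_moves(commands=[[[0, -0.0015, 0, 0], [0, -0.003, 0, 0], [0, -0.0045, 0, 0], [0, -0.0045, 0, 0], [0, -0.0045, 0, 0]]])

```text
t: 15.65
ee_pos: [461.1, -236.9, 241.6]
orientation: [-2.189, 0.063, 2.191]
ft_force: [1.1, 9.3, 1.0]
width: 24.8
```

>>> apply_moves(commands=[[[0.0, 0.004, 0, 0], [0.0005, 0.009, 0, 0], [0.001, 0.014, 0, 0], [0.0015, 0.019, 0, 0], [0.0015, 0.024, 0, 0], [0.002, 0.029, 0, 0], [0.002, 0.032, 0, 0], [0.002, 0.032, 0, 0]]])

```text
t: 16.65
ee_pos: [463.2, -205.5, 241.7]
orientation: [-2.191, 0.064, 2.192]
ft_force: [0.1, 0.1, -2.9]
width: 25.3
```

```bash
python3 - <<'E'
from h import *
im=snap("side","s13.png",(240,120,320,190),9); im=snap("top","t13.png",(300,210,380,270),9);o=readout.get_obs()
print(o["ee_pos"],o["ft_force"],o["moment"],o["width"],o["t"])
for c in ["side","top"]: print([(np.round(d["position"],0).tolist(),round(d["conf"],2)) for l in ("shackle_bow","unhook_point","staple_eye") for d in models.place_of(c,l)])
E
```

```text
[ 463.24849775 -205.76612446  241.6805653 ] [-0.02935123  0.28997566 -2.17052025] [-0.00060489  0.02529027 -0.01325303] 24.928728741894506 16.75
[([648.0, 50.0, -3.0], 0.75), ([459.0, -134.0, 45.0], 0.56), ([404.0, -359.0, 12.0], 0.55), ([362.0, 90.0, 14.0], 0.53), ([356.0, 72.0, 14.0], 0.92), ([452.0, -170.0, 40.0], 0.62), ([428.0, -368.0, 11.0], 0.6), ([459.0, -135.0, 44.0], 0.37), ([451.0, -174.0, 42.0], 0.73)]
[([362.0, 90.0, 11.0], 0.54), ([359.0, 71.0, 10.0], 0.63), ([450.0, -171.0, 41.0], 0.49), ([449.0, -175.0, 43.0], 0.38), ([447.0, -175.0, 42.0], 0.96), ([647.0, 41.0, -3.0], 0.33)]
```

View pics/s13.png

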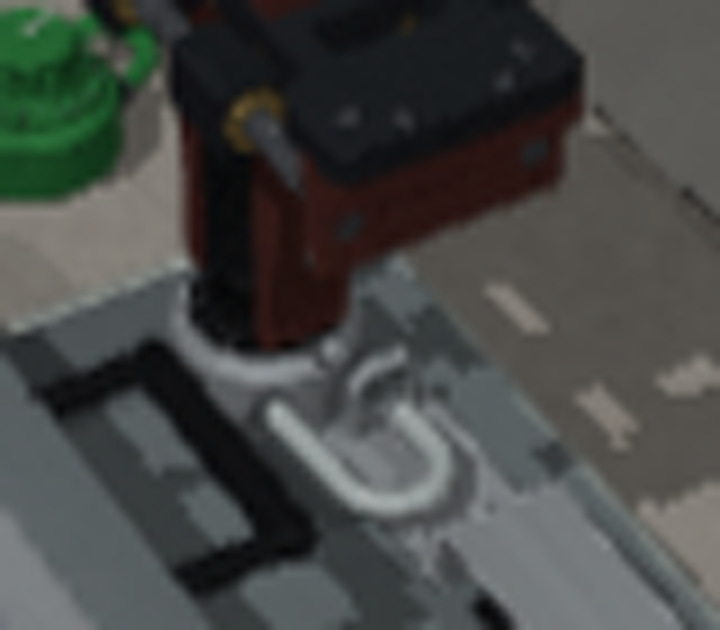

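View pics/t13.png

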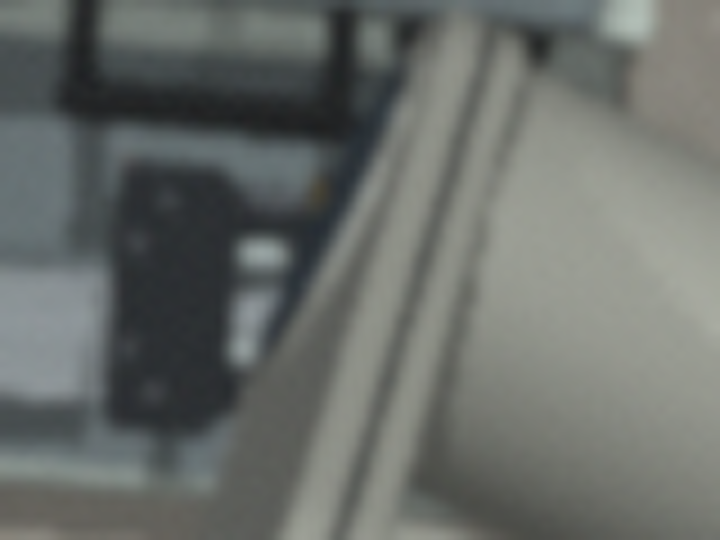

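>>> apply_moves(commands=[[[0, 0, 0.003, 0], [0, 0, 0.006, 0], [0, 0, 0.009, 0], [0, 0, 0.012, 0]]])

```text
t: 17.55
ee_pos: [463.2, -205.8, 254.0]
orientation: [-2.192, 0.065, 2.191]
ft_force: [-0.3, -0.1, -2.0]
width: 25.1
```

```bash
python3 - <<'E'
from h import *
im=snap("side","s14.png",(240,120,320,190),9);o=readout.get_obs()
print(o["ee_pos"],o["ft_force"],o["moment"],o["width"],o["t"])
E
```

```text
[ 463.35347478 -205.80524448  254.27340203] [-0.46240765  0.32563354 -2.29679846] [-0.00565    -0.01172728 -0.00520833] 25.139650955557038 17.6
```

View pics/s14.png

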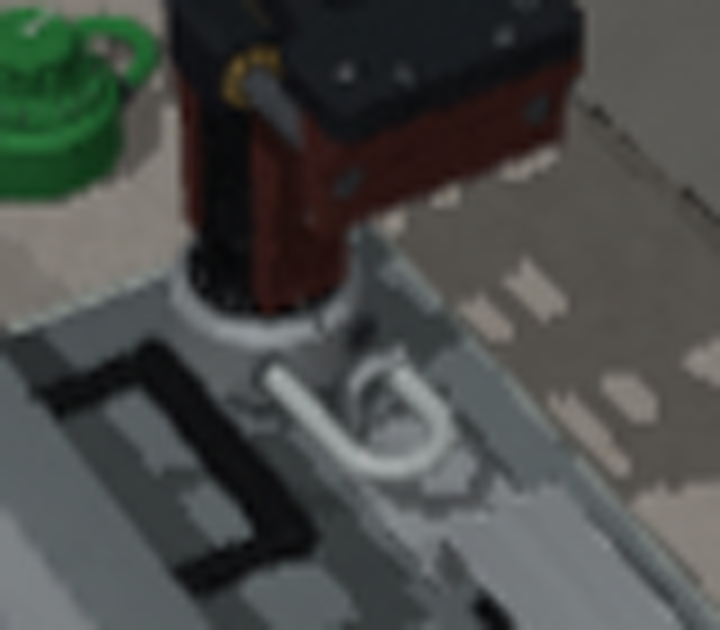

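>>> apply_moves(commands=[[[0, 0, 0.005, 0], [0, 0, 0.01, 0], [0, 0, 0.018, 0], [0, 0, 0.03, 0], [0, 0, 0.05, 0], [0, 0, 0.075, 0], [0, 0, 0.1, 0], [0, 0, 0.12, 0]]])

```text
t: 18.6
ee_pos: [463.2, -205.7, 375.5]
orientation: [-2.193, 0.066, 2.19]
ft_force: [0.3, -0.8, -2.5]
width: 25.1
```

>>> apply_moves(commands=[[[0, 0, 0.015, 0], [0, 0, 0.025, 0], [0, 0, 0.03, 0], [0, 0, 0.03, 0], [0, 0, 0.03, 0], [0, 0, 0.03, 0]]])

```text
t: 19.35
ee_pos: [463.1, -205.7, 403.1]
orientation: [-2.19, 0.064, 2.192]
ft_force: [0.1, -1.4, -2.6]
width: 25.2
```

```bash
python3 - <<'E'
from h import *
im=snap("side","s15.png",(160,60,340,260),3);o=readout.get_obs()
print(o["ee_pos"],o["ft_force"],o["moment"],o["width"],o["t"],abs(o["qvel"]).max())
for c in ["side","top"]: print([(l,np.round(d["position"],0).tolist(),round(d["conf"],2)) for l in ("padlock","shackle_bow","lid_handle","beaker","tube_box","dish") for d in models.place_of(c,l)])
E
```

```text
[ 463.13202209 -205.71512369  403.18545848] [-0.51285145  0.54690677 -1.72570891] [-0.03242478  0.01890336  0.01355793] 24.693226246370045 19.4 0.0021337180213379697
[('padlock', [468.0, -204.0, 193.0], 0.88), ('padlock', [382.0, 50.0, -1.0], 0.82), ('padlock', [449.0, -345.0, 0.0], 0.77), ('padlock', [562.0, -149.0, 1.0], 0.36), ('shackle_bow', [457.0, -137.0, 205.0], 0.71), ('shackle_bow', [365.0, 86.0, 12.0], 0.65), ('shackle_bow', [403.0, -361.0, 13.0], 0.57), ('lid_handle', [514.0, -149.0, 82.0], 0.9), ('beaker', [596.0, -331.0, 7.0], 0.72), ('tube_box', [648.0, 46.0, -2.0], 0.55), ('dish', [502.0, 27.0, -1.0], 0.74)]
[('padlock', [382.0, 47.0, -1.0], 0.86), ('shackle_bow', [362.0, 90.0, 11.0], 0.54), ('lid_handle', [515.0, -151.0, 81.0], 0.67), ('lid_handle', [696.0, -156.0, 82.0], 0.35), ('beaker', [599.0, -336.0, 4.0], 0.52), ('tube_box', [647.0, 43.0, -2.0], 0.8), ('tube_box', [504.0, 27.0, 1.0], 0.64), ('dish', [505.0, 26.0, 4.0], 0.82)]
```

View pics/s15.png

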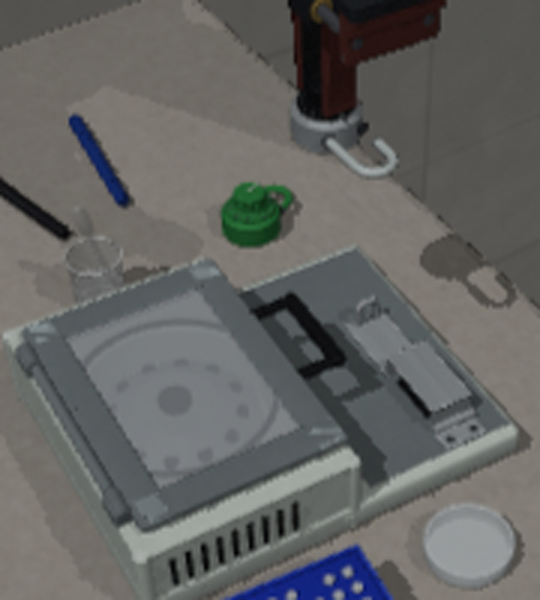

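The padlock is held open at an underside height of about 190 mm, the lid is shut, and nothing beside the machine has moved. I'm handing the job in.

```bash
python3 -c "
from workcell import workorder
print(workorder.close_job())"
```

```text
the job is handed in; nothing more can be done
None
```

I completed the job at about 19.4 s and handed it in; no verdict was reported.

- **Lid:** I gripped the handle and lowered the lid along its arc, slowing at the end. It came to a firm stop at about 39 N. That was a brief extra push through the fingers to confirm it was shut, just under the 40 N limit for the arm or gripper body. Afterwards the networks put the handle at 81–82 mm; shut is 80 mm.
- **Padlock:** I turned the dial 1.83 rad clockwise, and the shackle visibly popped. I pulled the lock back about 28 mm until it hit its stop (9 N), moved it forward 31 mm and lifted it free without snagging.
- **Last checks:**
  - The lock is held by the knob (opening 25 mm, about 2 N of weight on the wrist), dial up.
  - Its underside is at about 190 mm, and the bow is about 67–69 mm ahead of its origin, which means fully open.
  - The beaker, tip box and dish are within 5 mm of where they started, which is about the networks' own error.

One check disagreed slightly. Before the lift, the networks put the unhook point about 3–4 mm ahead of the staple's eye, while my geometry gave under 1 mm. I went by the geometry.

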